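# Pack the sampling kit into its foam blocks

### The job

Pack the sampling kit: put the sample cup with the red lid, the small white dropper bottle and the little white box of cover glasses each into the foam block whose cutout has its shape and size (the cup in the large round one, the bottle in the small round one, the box in the square one). Each must sit fully down on the floor of its cutout, upright, and be let go; leave the large white saline bottle and the amber dropper bottle where they stand.

Things in the scene. Friction and masses are not known exactly. Their poses are not given: they have to be found in the camera images.
- cup_center (a point): Lidded sample cup standing upright: white plastic beaker with a wider red screw lid, 68 mm tall, 61 mm across the lid (the top 12 mm), the beaker below it tapering slightly, 55 mm across just under the lid to 46 mm at the foot. Loose, about 30 g. The point is on its axis, half-way up, 34 mm above its underside; z points up.
- dropper_center (a point): Small round dropper bottle standing upright: translucent white, body 26 mm in diameter and 46 mm tall, with a narrower white cap and nozzle above it, 70 mm tall in all. Loose, about 22 g. The point is on its axis, half-way up, 35 mm above its underside; z points up.
- cover_box_center (a point): Small white lidded box of cover glasses, lying flat: 34 x 34 mm and 20 mm tall, one rigid piece. Loose, about 20 g. The point is at its centre, 10 mm above its underside; x and y run along its sides, z up.
- block_large_round_hole0 (a point): Dark foam block (rigid), 74 x 74 x 20 mm, with a large round cutout, 60 mm wide, 12 mm deep, bevelled 2 mm at the mouth. The point is the centre of the mouth, level with the top face, 24 mm above the worktop; x, y along the block's sides, z up. The three blocks are fixed in a row in a low aluminium tray, 76 mm centre to centre, in varying order; all cutouts have light grey floors.
- block_small_round_hole0 (a point): Foam block like the other two but with a small round cutout 38 mm in diameter and 12 mm deep. The point is the centre of the cutout's mouth, level with the block's top face; axes as for the other blocks.
- block_square_hole0 (a point): Foam block like the other two but with a square cutout 46 x 46 mm, 8 mm deep, its sides parallel to the block's. The point is the centre of the cutout's mouth, level with the block's top face; axes as for the other blocks.
- saline_center (a point): Bystander, to be left alone: white plastic bottle, 66 mm in diameter and 126 mm tall, standing loose to the left of the tray. The point is on its axis, 63 mm above its underside.
- oil_center (a point): Bystander, to be left alone: amber-brown dropper bottle with a black cap, 23 mm in diameter and 58 mm tall, standing loose near the microscope. The point is on its axis, 29 mm above its underside.
Not all that is in view belongs to the job. Of the things that look like the part that bears cover_box_center, the largest one is meant.

How it is judged:
By the outcome, as a careful person would: the job done as asked, in the order asked, and still so for the second after the job is handed in, with the robot touching nothing.
It also fails if it takes over 80 s, if anything falls off the work surface, if the arm or the gripper's body presses on something with over 40 N, if the wrist force passes 120 N, or if a joint passes its speed limit or range.

### The arm

A 6-joint arm with a two-finger parallel gripper is mounted at the origin on a cart in front of the work surface, level with it; the furniture and walls round the work are solid. World frame = base frame: x ahead of the robot, y to its left, z up, the work surface at z = 0. Lengths are in m, angles in rad, forces in N, time in s.
With the tool pointing down it reaches from about 0.25 to 0.725 m from the base axis. Payload 4 kg.
Tool frame: the origin (TCP) lies midway between the tips of the shut fingers; the grasp point (between the pads) lies 19 mm behind it; z points along the fingers, y is the line along which they close (so a half turn about z gives the same grasp; the last joint's range is limited). The gripper opens to 85 mm and grips with 20 to 120 N. Pads are 22 mm wide; open, the fingers measure 114 mm over their backs; the gripper's body (76 mm by 85 mm) begins 54 mm behind the grasp point. The pads swing forward as they close: fully open they stand 13 mm farther back than shut.
Start: joints at [-1.129, 0.241, 0.005, 1.335, 0, 1.571], TCP at [0.214, -0.452, 0.231] pointing down, gripper open.
Joint ranges: [-2.72, 2.72], [-1.05, 1.87], [-1.09, 1.28], [-1.99, 2.15], [-1.42, 1.44], [-3.14, 3.14]. Speed limits (rad/s): [2.79, 2.79, 3.14, 3.14, 3.14, 3.14].

### API

Orientations are given as a unit quaternion [x, y, z, w].
In Python, from workcell import status, camera, get_calibration, ticket gives the robot as it stands.
- The arm moves only by the shell command python3 -m creep 'ROWS' [OPENING]. ROWS is JSON, a list of rows, each a list of 6 numbers: the shift along the world's x, y, z in cm, then the turn, a rotation vector about the world's x, y, z in degrees. A call has 1 to 8 rows; each row shifts and turns the commanded pose from where the row before left it; what a row does not reach is not made up. A row lasts 1/10 s, in which the tool goes at most 50 mm and 8.59 degrees, less where a joint would pass 70% of its speed; a pose out of reach is approached as far as the arm can. A call is refused whole if a number of a shift passes 5 or a number of a turn 8.59, either way. A call with a gripper value outside its range is refused whole. OPENING is the opening, from -1 (shut) to 1 (fully open), so that 0 is half open, set as the call begins (- or left out, the last holds). The fingers move at their own pace and stop on an object; the grip force is fixed at half the most. Time passes only in rows, so rows that do not move let the fingers close. It gives the time, the measured TCP pose, the force, the opening and the grip force at its end, in the units of the state.
- status.get_obs(): the state, without advancing time (a new reading comes with each control period).
- camera(name): name is "scene" or "top" or "wrist"; returns the picture (420x560x3 uint8, red, green, blue); there is no depth.
- get_calibration(name): a dict with "fx", "fy", "cx", "cy" (pixels), "k1" (the pictures are not rectified: a ray, as slopes to the right and down, at radius r is drawn at 1 + k1 r^2 times it, then the intrinsics apply), "rvec" (rotation vector, rad) and "tvec" (3), from world to camera coordinates, as OpenCV has them; the wrist camera has in their place "tool_from_camera" (4x4, takes a point from camera to tool coordinates, whose origin is the TCP and whose axes are the flange's). Camera axes: x right, y down, z forward; pixel columns grow to the right and rows downward; lengths in m; the calibration is good to about 2 mm. A picture is of the moment at which its call begins: read the wrist's pose just before it. get_calibration takes no time and is no camera call.
- ticket.job_done(): hands the job in; it is judged then, once.
The state is a dict: "clock": time; "joint_pos": joint angles; "joint_vel": joint speeds; "tau": joint torques, N m; "eef_pos": TCP position; "tool_rot": TCP orientation; "ft_force": force on the tool from outside, world axes, zero at the start; "ft_torque": the same for the moment, N m; "grip_width": finger opening in m; "grasp_force": force on a finger pad.
Only numpy, scipy, OpenCV 4.12 (cv2) and the standard library are available. Lean on these libraries where they do the work, as an engineer would, in place of code of your own. Each camera call takes 0.05 s, during which the arm holds its last target. There are 200 camera calls.

## Working session

There is one attempt and no reset: what is moved stays moved. The work goes in short steps, Python scripts to look and compute and a shell command to move; the robot and the scene stay as the last step left them, time stands still between calls to the robot, and variables do not carry over. Pictures are saved under pics/ and viewed, at most 14 in all, crops included, and the job is handed in when it is done.

```bash
mkdir -p pics; ls; cat > h.py <<'E'
import numpy as np, cv2
from workcell import status, camera, get_calibration, ticket
from scipy.spatial.transform import Rotation as R
def save(img,n,s=1.0):
    cv2.imwrite('pics/'+n,cv2.resize(img[...,::-1],None,fx=s,fy=s,interpolation=cv2.INTER_CUBIC))
def cam(name,obs=None):
    c=get_calibration(name)
    if 'rvec' in c:
        Rm=R.from_rotvec(np.ravel(c['rvec'])).as_matrix(); return c,Rm.T,-Rm.T@np.ravel(c['tvec'])
    T=np.array(c['tool_from_camera']); Rt=R.from_quat(obs['tool_rot']).as_matrix()
    return c,Rt@T[:3,:3],Rt@T[:3,3]+np.array(obs['eef_pos'])
def pix2w(name,u,v,z,obs=None):
    c,Rw,o=cam(name,obs)
    K=np.array([[c['fx'],0,c['cx']],[0,c['fy'],c['cy']],[0,0,1.]])
    p=cv2.undistortPoints(np.array([[[u,v]]],float),K,np.array([c['k1'],0,0,0.]))[0,0]
    d=Rw@np.array([p[0],p[1],1]); return o+d*(z-o[2])/d[2]
def w2pix(name,P,obs=None):
    c,Rw,o=cam(name,obs); q=Rw.T@(np.array(P)-o); q=q[:2]/q[2]; q=q*(1+c['k1']*(q@q))
    return q*[c['fx'],c['fy']]+[c['cx'],c['cy']]
E
python3 - <<'E'
from h import *
for n in ('scene','top'):
    save(camera(n),n+'0.png',1.42); print(n,cam(n))
o=status.get_obs(); print(o)
E
```

```text
pics
scene ({'fx': 536.3989021732974, 'fy': 536.3989021732974, 'cx': 274.90875237045015, 'cy': 206.27703977960817, 'k1': -0.1737212046853076, 'rvec': array([ 2.52013753, -0.06140047,  0.04422332]), 'tvec': array([-0.43072489,  0.29381999,  0.76975282])}, array([[ 0.99836637, -0.03395293,  0.04595423],
       [-0.05434485, -0.8126172 ,  0.5802585 ],
       [ 0.01764172, -0.58180795, -0.81313485]]), array([ 0.4046239 , -0.23130011,  0.80445837]))
top ({'fx': 404.06349056465865, 'fy': 404.06349056465865, 'cx': 285.7853169457382, 'cy': 214.8146718735147, 'k1': -0.10246076607762127, 'rvec': array([ 2.17351118, -2.16139335,  0.10856367]), 'tvec': array([0.30547484, 0.4597047 , 0.90613357])}, array([[ 0.00570883, -0.9947178 ,  0.10248858],
       [-0.99998106, -0.00544325,  0.00287077],
       [-0.00229773, -0.10250303, -0.99473004]]), array([0.3626642 , 0.30537005, 0.94918131]))
{'clock': 0.1, 'joint_pos': array([-1.12893296e+00,  2.41359640e-01,  3.83760681e-03,  1.33524714e+00,
       -1.38628684e-05,  1.57079711e+00]), 'joint_vel': array([ 8.94421265e-04, -3.06152379e-03,  3.04590866e-03,  1.71771792e-03,
        1.95676257e-03,  3.33779876e-05]), 'tau': array([-4.12658555e-04, -3.73137510e+01,  2.53009915e+01,  1.08380968e-02,
        7.77131550e-05,  1.05745539e-05]), 'eef_pos': array([ 0.21355385, -0.4514417 ,  0.23048289]), 'tool_rot': array([ 9.75693314e-01,  2.19138275e-01, -2.22926301e-04, -9.60925290e-04]), 'ft_force': array([0.31577474, 0.18385582, 1.85365397]), 'ft_torque': array([ 0.05561254,  0.00427715, -0.02206844]), 'grasp_force': 0.0, 'grip_width': 0.08512719847291732}
```

View pics/scene0.png

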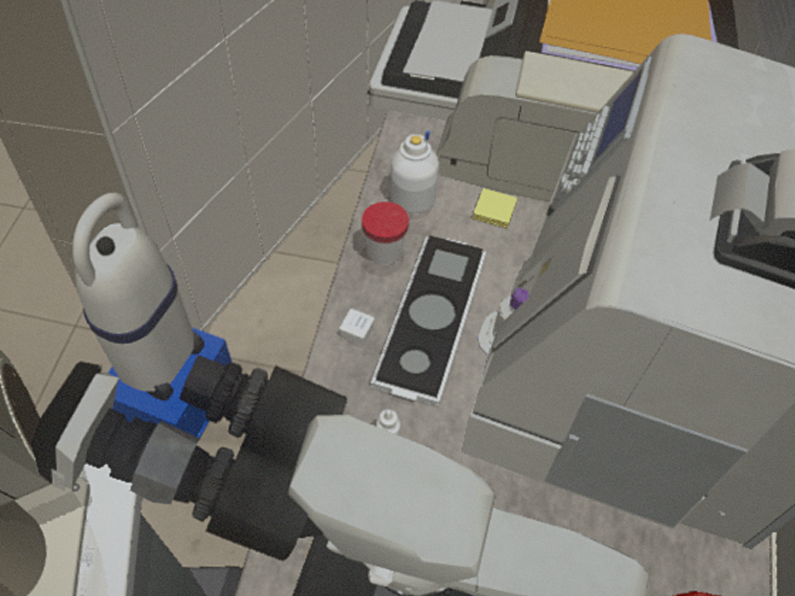

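View pics/top0.png

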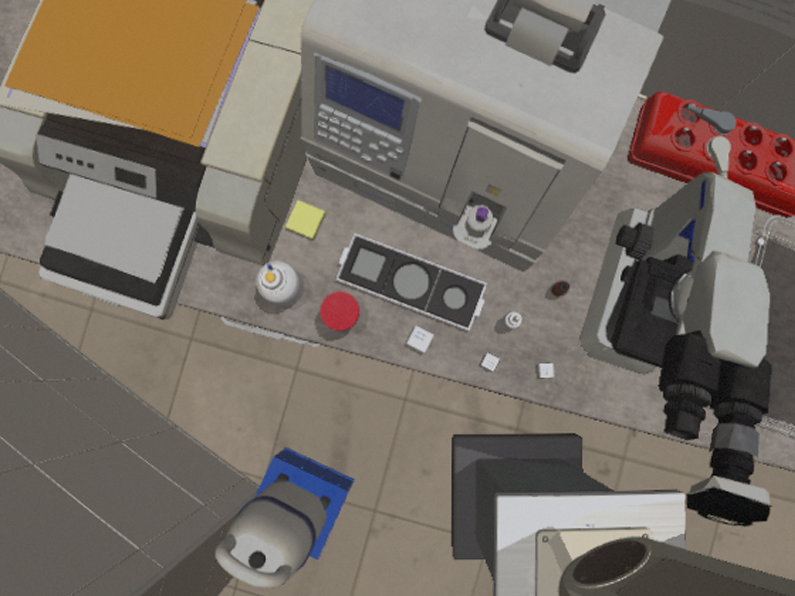

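The scene picture shows the tray with square, large and small round cutouts. It also shows the red-lid cup at (385,232), a box at (357,323) and the dropper at (388,422). In the top picture there are three candidate boxes, at (419,339), (490,362) and (545,370). The first looks largest. The cup is at (340,311), the white dropper at (512,320), the amber bottle at (560,288) and the saline bottle at (277,284).

```bash
python3 - <<'E'
from h import *
im=cv2.imread('pics/top0.png'); s=1.42
g=camera('top'); c=g[150:275,165:405]; save(c,'topcrop.png',3.3)
def p(n,u,v,z): print(n,np.round(pix2w('top',u/s,v/s,z),4))
p('cup lid',340,311,.068);p('box',419,339,.02);p('box2',490,362,.02);p('box3',545,370,.02)
p('drop',512,320,.06);p('oil',560,288,.058);p('sal',274,278,.12)
p('sq',368.5,263,.016);p('lg',411,280.5,.012);p('sm',455,298,.012)
hsv=cv2.cvtColor(g,cv2.COLOR_RGB2HSV)
for nm,m in (('red',((hsv[...,0]<8)|(hsv[...,0]>172))&(hsv[...,1]>150)&(hsv[...,2]>80)),('white',(hsv[...,1]<40)&(hsv[...,2]>185))):
    n,l,st,ce=cv2.connectedComponentsWithStats(m.astype(np.uint8))
    for i in range(1,n):
        if 25<st[i,4]<1500 and 165<ce[i,0]<405 and 150<ce[i,1]<275:
            r=cv2.minAreaRect(np.argwhere(l==i)[:,::-1].astype(np.float32)); print(nm,st[i],ce[i].round(1),np.round(r[1],1),r[2],pix2w('top',*ce[i],.068 if nm=='red' else .02).round(4))
E
```

```text
cup lid [0.4436 0.4095 0.068 ]
box [0.4032 0.2864 0.02  ]
box2 [0.3666 0.1715 0.02  ]
box3 [0.3538 0.0819 0.02  ]
drop [0.4317 0.1423 0.06  ]
oil [0.4828 0.0649 0.058 ]
sal [0.487  0.5016 0.12  ]
sq [0.5282 0.37   0.016 ]
lg [0.5    0.2998 0.012 ]
sm [0.4713 0.2272 0.012 ]
red [226 206  27  27 558] [238.9 218.8] [26. 26.] 90.0 [0.4441 0.4108 0.068 ]
white [240 175   6  11  31] [242.  179.8] [ 2.8 11.1] 21.801410675048828 [0.5401 0.411  0.02  ]
white [192 186  13  22 102] [199.2 195.1] [21.1 11.6] 86.98721313476562 [0.5036 0.5107 0.02  ]
white [182 188  15  14  70] [189.2 195.4] [13.6 12.6] 18.434947967529297 [0.5028 0.5341 0.02  ]
white [333 204   8  20  47] [337.1 215. ] [ 3.3 20.2] 20.556047439575195 [0.4587 0.1892 0.02  ]
white [359 220   8  10  32] [363.2 224.4] [7.8 7.8] 45.0 [0.4371 0.1288 0.02  ]
white [287 230  18  18 169] [295.6 238.6] [13.  13.4] 26.56505012512207 [0.4037 0.2853 0.02  ]
white [340 249  11  12  84] [344.9 254.5] [8.9 8.9] 26.56505012512207 [0.3677 0.1718 0.02  ]
white [380 256  10  10  81] [384.4 260.3] [9.7 8.1] 82.87498474121094 [0.3543 0.0806 0.02  ]
```

View pics/topcrop.png

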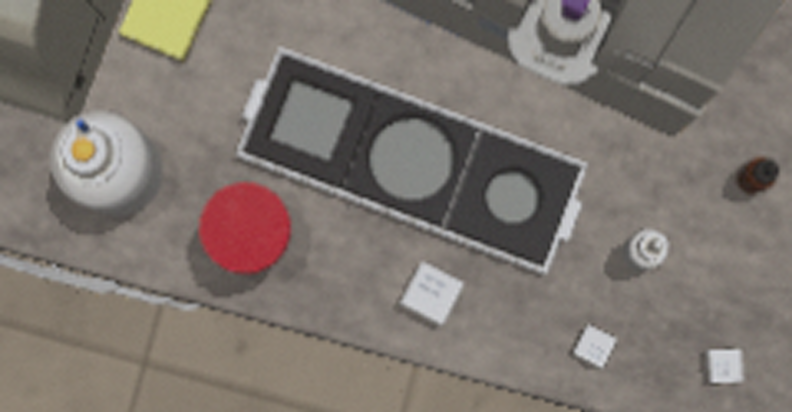

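The crop shows the box at (432,293) is clearly the largest of the three; the others at (595,346) and (725,366) are about 2/3 of its size. The microscope stands between the arm and the work, so I'll triangulate its extent.

```bash
python3 - <<'E'
from h import *
s=1.42
def tri(a,b):
    o1=cam('top')[2];o2=cam('scene')[2]
    d1=pix2w('top',a[0]/s,a[1]/s,0)-o1; d2=pix2w('scene',b[0]/s,b[1]/s,0)-o2
    t=np.linalg.lstsq(np.c_[d1,-d2],o2-o1,rcond=None)[0]; p,q=o1+d1*t[0],o2+d2*t[1]
    return ((p+q)/2).round(3), np.linalg.norm(p-q).round(3)
for n,a,b in (('L tube end',(683,428),(192,380)),('R tube end',(735,480),(110,440)),('adapter',(700,490),(60,420)),('adapter2',(765,495),(60,380)),('head corner',(700,262),(320,425)),('head2',(765,290),(300,480)),('headlow',(740,360),(395,480)),('cup check',(340,311),(385,221)),('lever',(720,155),(640,575))):
    print(n,*tri(a,b))
from workcell import status
o=status.get_obs(); img=camera('wrist'); save(img,'w0.png',1.0); print(get_calibration('wrist')['tool_from_camera'])
E
```

```text
L tube end [0.295 0.019 0.362] 0.003
R tube end [ 0.246 -0.03   0.375] 0.004
adapter [ 0.219 -0.006  0.357] 0.025
adapter2 [ 0.24  -0.023  0.44 ] 0.005
head corner [ 0.424 -0.01   0.372] 0.092
head2 [ 0.403 -0.062  0.4  ] 0.068
headlow [ 0.396 -0.053  0.355] 0.058
cup check [0.445 0.41  0.065] 0.002
lever [ 0.619 -0.099  0.254] 0.027
[[ 8.76829769e-04 -9.57632015e-01 -2.87993324e-01  7.37231484e-02]
 [ 9.99999596e-01  7.82378536e-04  4.43061247e-04  2.89530321e-04]
 [-1.98969839e-04 -2.87993596e-01  9.57632314e-01 -1.42557885e-01]
 [ 0.00000000e+00  0.00000000e+00  0.00000000e+00  1.00000000e+00]]
```

View pics/w0.png

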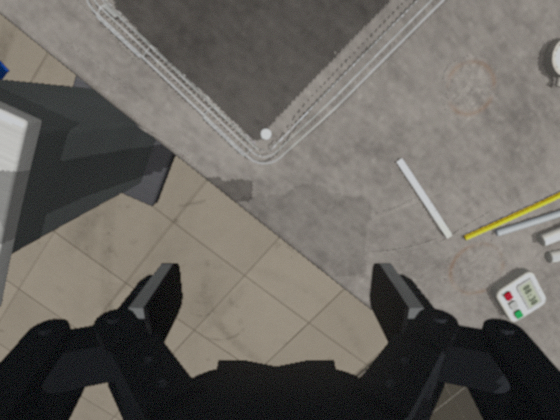

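The wrist view shows the sink rack and bench edge, with nothing above the start. The microscope head reaches z≈0.44 at x 0.2–0.6, y≈-0.1..0.02, so I'll lift first and learn the arm's geometry as I go.

```bash
j='from workcell import status as s;o=s.get_obs();print(o["joint_pos"].round(4).tolist(),o["eef_pos"].round(4).tolist(),o["tool_rot"].round(4).tolist())'
python3 -m creep '[[0,0,5,0,0,0],[0,0,5,0,0,0]]'; python3 -c "$j"
python3 -m creep '[[0,0,5,0,0,0],[0,0,5,0,0,0]]';python3 -c "$j"
python3 -m creep '[[0,0,5,0,0,0],[0,0,5,0,0,0]]';python3 -c "$j"
```

```text
clock: 0.4
eef_pos: [0.2129, -0.4501, 0.3299]
tool_rot: [0.976, 0.219, -0.001, -0.004]
ft_force: [1.8, -1.5, -0.1]
grip_width: 0.0856
grasp_force: 0.0
[-1.129, 0.2241, 0.2372, 1.5912, -0.0, 1.5708] [0.2129, -0.4501, 0.3299] [0.9757, 0.2191, -0.0008, -0.0035]
clock: 0.6
eef_pos: [0.2135, -0.4515, 0.4332]
tool_rot: [0.976, 0.219, 0.0, 0.0]
ft_force: [0.2, -0.3, 0.4]
grip_width: 0.0854
grasp_force: 0.0
[-1.129, 0.2603, 0.5533, 1.8637, 0.0, 1.5708] [0.2135, -0.4515, 0.4332] [0.9757, 0.2191, 0.0, 0.0]
clock: 0.8
eef_pos: [0.2128, -0.45, 0.5244]
tool_rot: [0.976, 0.219, 0.002, 0.008]
ft_force: [-41.6, 86.0, -5.0]
grip_width: 0.0854
grasp_force: 0.0
[-1.129, 0.3557, 0.951, 2.1503, 0.0, 1.5708] [0.2128, -0.45, 0.5244] [0.9757, 0.2191, 0.0017, 0.0077]
```

```bash
j='from workcell import status as s;o=s.get_obs();print(o["joint_pos"].round(4).tolist(),o["eef_pos"].round(4).tolist(),o["ft_force"].round(1).tolist())'
python3 -m creep '[[0,0,-2,-7.2,-3.4,0]]'; python3 -c "$j"
python3 -m creep '[[0,0,0,-7.2,-3.4,0],[0,0,0,-7.2,-3.4,0],[0,0,0,0,0,0]]';python3 -c "$j"
python3 - <<'E'
import numpy as np
from scipy.optimize import least_squares
D=[([.2414,.0038,1.3352],(.21355,-.45144,.23048)),([.2241,.2372,1.5912],(.2129,-.4501,.3299)),([.2603,.5533,1.8637],(.2135,-.4515,.4332)),([.3557,.951,2.1503],(.2128,-.45,.5244))]
from workcell import status
o=status.get_obs(); D.append((o['joint_pos'][1:4].tolist(),tuple(o['eef_pos'])))
def fk(p,q):
    h,L1,a,b,t=p; A=q[0];B=A-q[1];C=B+q[2]
    return np.array([L1*np.sin(A)+a*np.cos(B)+b*np.sin(B)+t*np.cos(C), h+L1*np.cos(A)-a*np.sin(B)+b*np.cos(B)-t*np.sin(C)])
f=lambda p: np.concatenate([fk(p,q)-[np.hypot(x,y),z] for q,(x,y,z) in D])
r=least_squares(f,[.2,.3,.3,0,.2]); print(r.x.round(3),abs(r.fun).max())
E
```

```text
clock: 0.9
eef_pos: [0.2203, -0.4657, 0.5232]
tool_rot: [0.973, 0.218, 0.016, 0.072]
ft_force: [0.6, -0.3, 1.5]
grip_width: 0.0855
grasp_force: 0.0
[-1.129, 0.2496, 0.7802, 1.9533, -0.0, 1.5709] [0.2203, -0.4657, 0.5232] [0.6, -0.3, 1.5]
clock: 1.2
eef_pos: [0.2103, -0.4446, 0.5059]
tool_rot: [0.958, 0.215, 0.041, 0.184]
ft_force: [0.2, 2.1, -0.4]
grip_width: 0.0857
grasp_force: 0.0
[-1.1288, -0.0405, 0.3284, 1.5612, -0.0003, 1.5709] [0.2103, -0.4446, 0.5059] [0.2, 2.1, -0.4]
[0.241 0.493 0.391 0.008 0.405] 1.9742427191909995e-05
```

```bash

python3 -m creep '[[-0.3,0.7,3.1,-7.2,-3.4,0],[-0.3,0.7,3.1,-7.2,-3.4,0],[-0.3,0.7,3.1,-7.2,-3.4,0],[-0.3,0.7,3.1,-7.2,-3.4,0],[-0.3,0.7,3.1,-7.2,-3.4,0],[0,0,0,0,0,0]]'
python3 - <<'E'
import numpy as np
from workcell import status
o=status.get_obs(); print(o['joint_pos'].round(3),o['eef_pos'])
x,y=o['eef_pos'][:2]; r=np.hypot(x,y); a=np.arctan2(y,x)
for i in range(18):
    b=a+np.radians(6); print(i,round(np.degrees(b)),(100*r*np.array([np.cos(b)-np.cos(a),np.sin(b)-np.sin(a)])).round(1)); a=b
E
```

```text
clock: 1.8
eef_pos: [0.1968, -0.4127, 0.6696]
tool_rot: [0.835, 0.188, 0.113, 0.505]
ft_force: [-0.6, 0.3, 0.4]
grip_width: 0.0856
grasp_force: 0.0
[-1.121 -0.519 -0.036  0.965 -0.008  1.574] [ 0.19677027 -0.41269839  0.66959897]
0 -59 [4.2 2.3]
1 -53 [3.9 2.7]
2 -47 [3.6 3.1]
3 -41 [3.3 3.5]
4 -35 [2.9 3.8]
5 -29 [2.5 4.1]
6 -23 [2.1 4.3]
7 -17 [1.6 4.5]
8 -11 [1.1 4.7]
9 -5 [0.6 4.7]
10 1 [0.1 4.8]
11 7 [-0.4  4.8]
12 13 [-0.9  4.7]
13 19 [-1.4  4.6]
14 25 [-1.8  4.4]
15 31 [-2.3  4.2]
16 37 [-2.7  3.9]
17 43 [-3.1  3.6]
```

```bash

python3 -m creep '[[4.2,2.3,0,0,0,6],[3.9,2.7,0,0,0,6],[3.6,3.1,0,0,0,6],[3.3,3.5,0,0,0,6],[2.9,3.8,0,0,0,6],[2.5,4.1,0,0,0,6]]' | head -4
python3 -m creep '[[2.1,4.3,0,0,0,6],[1.6,4.5,0,0,0,6],[1.1,4.7,0,0,0,6],[0.6,4.7,0,0,0,6],[0.1,4.8,0,0,0,6],[-0.4,4.8,0,0,0,6]]' | head -4
python3 -m creep '[[-0.9,4.7,0,0,0,6],[-1.4,4.6,0,0,0,6],[-1.8,4.4,0,0,0,6],[-2.3,4.2,0,0,0,6],[-2.7,3.9,0,0,0,6],[-3.1,3.6,0,0,0,6],[0,0,0,0,0,0]]' 
python3 - <<'E'
from h import *
print(status.get_obs()['joint_pos'].round(3)); save(camera('scene'),'s1.png',1.0)
E
```

```text
clock: 2.4
eef_pos: [0.4042, -0.2193, 0.6632]
tool_rot: [0.739, 0.44, 0.261, 0.439]
ft_force: [1.4, -0.2, 0.0]
clock: 3.0
eef_pos: [0.4543, 0.06, 0.6631]
tool_rot: [0.567, 0.647, 0.384, 0.337]
ft_force: [1.2, 0.8, 0.9]
clock: 3.7
eef_pos: [0.3294, 0.3156, 0.6633]
tool_rot: [0.337, 0.791, 0.47, 0.2]
ft_force: [-1.0, -0.9, -0.5]
grip_width: 0.0853
grasp_force: 0.0
[ 0.764 -0.516 -0.038  0.977  0.     1.571]
```

View pics/s1.png

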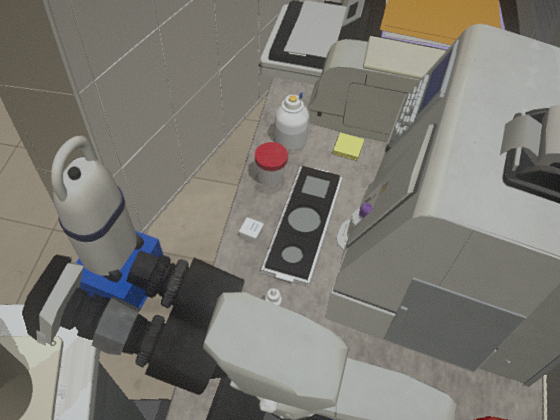

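The arm is past the microscope and nothing has been disturbed. The cup is at (271,158) in this picture. Next I'll turn the tool down above the cup.

```bash

python3 -m creep '[[1.4,1.2,-4.2,-5.5,5.8,0],[1.4,1.2,-4.2,-5.5,5.8,0],[1.4,1.2,-4.2,-5.5,5.8,0],[1.4,1.2,-4.2,-5.5,5.8,0],[1.4,1.2,-4.2,-5.5,5.8,0],[1.4,1.2,-4.2,-5.5,5.8,0],[1.4,1.2,-4.2,-5.5,5.8,0],[1.4,1.2,-4.2,-5.5,5.8,0]]' | head -4
python3 -m creep '[[0,0,-2,0,0,-8.2],[0,0,-2,0,0,-8.2],[0,0,-2,0,0,-8.2],[0,0,-2,0,0,-8.2],[0,0,0,0,0,-8.2],[0,0,0,0,0,-8.2],[0,0,0,0,0,-8.2],[0,0,0,0,0,-8.2]]' 
python3 -m creep '[[0,0,0,0,0,0],[0,0,0,0,0,0]]' 
cat > w.py <<'E'
from h import *
import sys
o=status.get_obs(); g=camera('wrist'); np.save('w.npy',g); save(g,sys.argv[1],1.0)
M=R.from_quat(o['tool_rot']).as_matrix(); print(o['eef_pos'].round(4),o['joint_pos'].round(3),'yaw_y',np.degrees(np.arctan2(M[1,1],M[0,1])).round(1),'z',M[:,2].round(3))
E
python3 w.py w1.png
```

```text
clock: 4.55
eef_pos: [0.4452, 0.4072, 0.3269]
tool_rot: [0.397, 0.918, -0.021, -0.007]
ft_force: [1.3, 1.3, 0.5]
clock: 5.35
eef_pos: [0.4445, 0.4065, 0.2469]
tool_rot: [0.832, 0.554, -0.014, -0.014]
ft_force: [0.4, 0.5, -0.8]
grip_width: 0.0852
grasp_force: 0.0
clock: 5.55
eef_pos: [0.444, 0.407, 0.2475]
tool_rot: [0.829, 0.558, -0.013, -0.014]
ft_force: [-0.2, -0.1, -0.4]
grip_width: 0.0853
grasp_force: 0.0
[0.444  0.407  0.2475] [0.726 0.464 0.368 1.496 0.032 2.682] yaw_y -22.1 z [-0.038  0.009 -0.999]
```

View pics/w1.png

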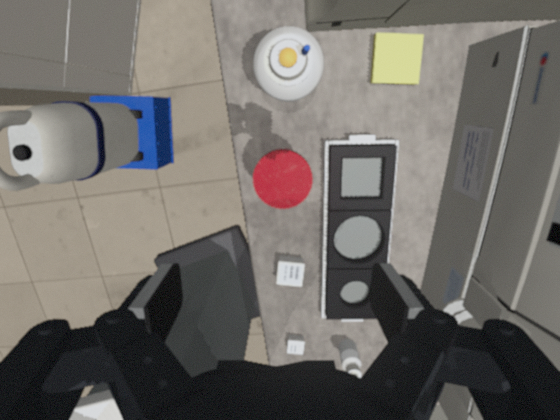

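The wrist view shows the lid at (283,179), the box at (290,273), the tray cutouts at (362,177), (357,237) and (354,292), and the saline bottle at (288,64).

```bash
python3 - <<'E'
from h import *
o=status.get_obs(); g=np.load('w.npy')
hsv=cv2.cvtColor(g,cv2.COLOR_RGB2HSV); gr=cv2.cvtColor(g,cv2.COLOR_RGB2GRAY)
def comp(m,u,v):
    n,l,st,ce=cv2.connectedComponentsWithStats(m.astype(np.uint8)); i=l[v,u]
    pts=np.argwhere(l==i)[:,::-1].astype(np.float32); return ce[i],st[i,4],cv2.minAreaRect(pts)
def show(n,m,u,v,z):
    c,a,r=comp(m,u,v); P=np.array([pix2w('wrist',*q,z,o)[:2] for q in cv2.boxPoints(r)]); e=P[1]-P[0]; f=P[2]-P[1]
    print(n,c.round(1),a,'ctr',pix2w('wrist',*c,z,o)[:2].round(4),'sides',np.linalg.norm(e).round(4),np.linalg.norm(f).round(4),'ang',np.degrees(np.arctan2(e[1],e[0])).round(1)%90, P.mean(0).round(4))
show('lid',((hsv[...,0]<8)|(hsv[...,0]>172))&(hsv[...,1]>120),283,179,.068)
print(gr[273,290],gr[285,310],gr[177,362],gr[160,345],gr[237,357])
show('box',(gr>185)&(hsv[...,1]<40),282,264,.02)
for n,u,v,z in (('sq',362,177,.016),('lg',357,237,.012),('sm',354,292,.012)): show(n,gr>95,u,v,z)
c=w2pix('wrist',[.444,.407,0],o);print(c)
E
```

```text
lid [282.1 178.5] 2706 ctr [0.4464 0.4133] sides 0.0571 0.0595 ang 68.2 [0.4461 0.4132]
184 132 159 163 156
box [289.6 273.6] 545 ctr [0.4051 0.2866] sides 0.0328 0.0323 ang 62.9 [0.4054 0.2863]
sq [360.6 176.6] 1505 ctr [0.5272 0.3722] sides 0.0458 0.0464 ang 68.6 [0.5277 0.3717]
lg [357.  236.7] 1559 ctr [0.5004 0.3001] sides 0.0561 0.0565 ang 68.6 [0.5002 0.2991]
sm [353.8 291.2] 456 ctr [0.473  0.2277] sides 0.0356 0.0307 ang 29.2 [0.4728 0.2274]
[283.32916014 172.44466391]
```

```bash

python3 -m creep '[[0.1,0.5,-4,-0.5,-2.2,0],[0,0,-4,0,0,0],[0,0,-4,0,0,0],[0,0,0,0,0,0]]' 1
python3 -m creep '[[0,0,-3,0,0,0],[0,0,-3,0,0,0],[0,0,-3,0,0,0],[0,0,0,0,0,0]]'
python3 -m creep '[[0,0,0,0,0,0],[0,0,0,0,0,0],[0,0,0,0,0,0],[0,0,0,0,0,0],[0,0,0,0,0,0],[0,0,0,0,0,0],[0,0,0,0,0,0],[0,0,0,0,0,0]]' -1
python3 -m creep '[[0,0,3,0,0,0],[0,0,5,0,0,0],[0,0,2,0,0,0],[0,0,0,0,0,0]]'
python3 w.py w2.png
```

```text
clock: 6.0
eef_pos: [0.4404, 0.4093, 0.122]
tool_rot: [0.829, 0.558, -0.005, 0.001]
ft_force: [-0.7, -1.0, 0.6]
grip_width: 0.0853
grasp_force: 0.0
clock: 6.4
eef_pos: [0.4425, 0.4112, 0.0362]
tool_rot: [0.83, 0.558, -0.002, 0.0]
ft_force: [-0.5, -0.7, 0.1]
grip_width: 0.0857
grasp_force: 0.0
clock: 7.2
eef_pos: [0.446, 0.4146, 0.0419]
tool_rot: [0.83, 0.558, 0.005, -0.001]
ft_force: [0.1, -0.1, 6.7]
grip_width: 0.059
grasp_force: 64.6
clock: 7.6
eef_pos: [0.4463, 0.4151, 0.1444]
tool_rot: [0.83, 0.558, 0.007, -0.001]
ft_force: [0.5, 0.5, -0.2]
grip_width: 0.0592
grasp_force: 64.5
[0.4463 0.4151 0.1444] [0.749 0.492 0.144 1.208 0.    2.707] yaw_y -22.2 z [ 0.01  0.01 -1.  ]
```

View pics/w2.png

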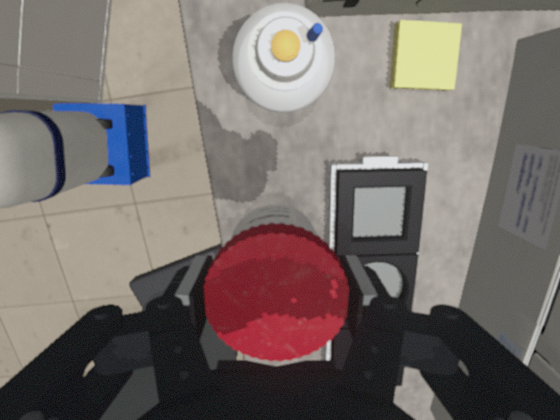

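The lid is held between the pads at (277,291). I'll check the cup is upright by projecting the expected outline.

```bash
python3 - <<'E'
from h import *
o=status.get_obs(); e=o['eef_pos']; M=R.from_quat(o['tool_rot']).as_matrix(); x=M[:,0];print(x)
lid=pix2w('wrist',277,291,e[2]+.026,o); print(lid,e)
for n,rad,dz in (('lid',.0305,0),('foot',.023,.068),('neck',.0275,.013)): print(n,[w2pix('wrist',lid-[0,0,dz]+s*rad*x,o).round(0) for s in(1,-1)])
g=np.load('w.npy'); save(g[180:370,180:380],'cup.png',3)
E
```

```text
[0.37728355 0.92605743 0.00864613]
[0.44704966 0.41617119 0.16767735] [0.44514447 0.41401337 0.14167735]
lid [array([277., 220.]), array([277., 352.])]
foot [array([276., 196.]), array([276., 267.])]
neck [array([277., 217.]), array([277., 327.])]
```

View pics/cup.png

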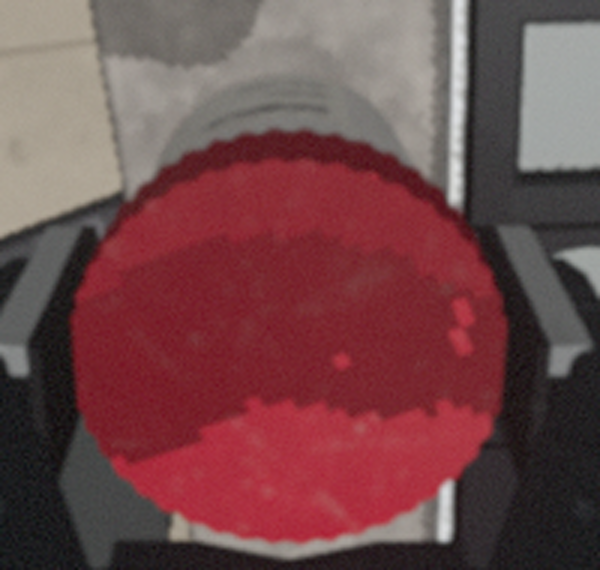

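```bash

python3 -m creep '[[1.8,-3.8,0,0,0,0],[1.8,-3.8,0,0,0,0],[1.9,-3.8,0,0,0,0],[0,0,0,0,0,0],[0,0,-3,0,0,0],[0,0,-2,0,0,0],[0,0,0,0,0,0],[0,0,0,0,0,0]]'
python3 - <<'E'
from h import *
g=camera('scene'); save(g[100:330,210:380],'s2.png',3)
E
```

```text
clock: 8.45
eef_pos: [0.498, 0.2988, 0.0877]
tool_rot: [0.83, 0.558, 0.0, -0.001]
ft_force: [-0.3, -0.3, -0.2]
grip_width: 0.059
grasp_force: 64.5
```

View pics/s2.png

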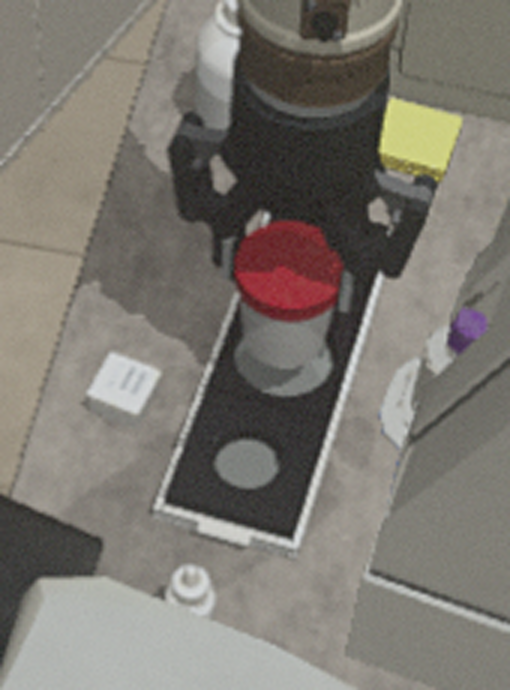

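The cup hangs upright over the large round cutout, with its foot at about (285,365) and the hole at (285,372). I'll lower it.

```bash

python3 -m creep '[[0.2,0.1,-1.5,0,0,0],[0,0,-1,0,0,0],[0,0,-0.5,0,0,0],[0,0,0,0,0,0],[0,0,0,0,0,0]]'
python3 -m creep '[[0,0,-0.3,0,0,0],[0,0,-0.2,0,0,0],[0,0,0,0,0,0],[0,0,0,0,0,0]]'
```

```text
clock: 9.0
eef_pos: [0.501, 0.3, 0.0589]
tool_rot: [0.83, 0.558, 0.002, -0.0]
ft_force: [0.2, -0.6, 0.4]
grip_width: 0.059
grasp_force: 64.5
clock: 9.4
eef_pos: [0.5012, 0.3, 0.0539]
tool_rot: [0.83, 0.558, 0.002, -0.0]
ft_force: [-0.8, 0.2, 2.2]
grip_width: 0.0593
grasp_force: 64.6
```

```bash

python3 -m creep '[[0,0,-0.1,0,0,0],[0,0,0,0,0,0]]'
python3 -m creep '[[0,0,0,0,0,0],[0,0,0,0,0,0],[0,0,0,0,0,0],[0,0,0,0,0,0],[0,0,0,0,0,0],[0,0,0,0,0,0]]' 1
python3 -m creep '[[0,0,3,0,0,0],[0,0,5,0,0,0],[0,0,5,0,0,0],[0,0,3,0,0,0],[-0.2,-3.5,0,0,0,0],[-0.2,-3.5,0,0,0,0],[0,0,0,0,0,0],[0,0,0,0,0,0]]'
python3 w.py w3.png
```

```text
clock: 9.6
eef_pos: [0.5013, 0.3002, 0.0539]
tool_rot: [0.83, 0.558, 0.003, -0.0]
ft_force: [-1.3, -0.6, 7.1]
grip_width: 0.0592
grasp_force: 65.4
clock: 10.2
eef_pos: [0.5009, 0.2998, 0.0523]
tool_rot: [0.83, 0.558, 0.002, -0.0]
ft_force: [-1.0, 0.6, -0.0]
grip_width: 0.0853
grasp_force: 0.0
clock: 11.0
eef_pos: [0.497, 0.2294, 0.2128]
tool_rot: [0.83, 0.557, 0.002, -0.001]
ft_force: [0.7, -0.3, 0.3]
grip_width: 0.0855
grasp_force: 0.0
[0.497  0.2294 0.2128] [4.310e-01 3.400e-01 9.200e-02 1.319e+00 2.000e-03 2.391e+00] yaw_y -22.3 z [ 0.003  0.003 -1.   ]
```

View pics/w3.png

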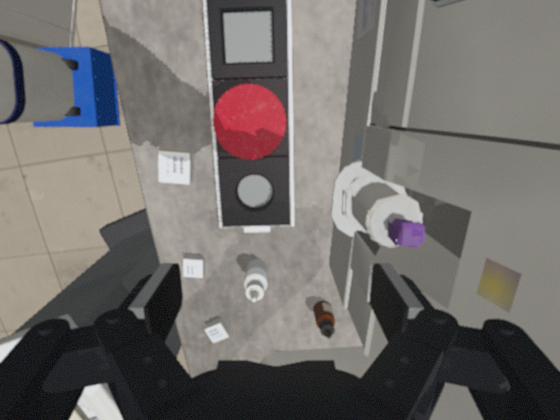

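The cup is seated in the large round cutout, with its lid at (250,122). The dropper's cap is at (255,288), the small cutout at (255,190) and the amber bottle at (324,318).

```bash
python3 - <<'E'
from h import *
o=status.get_obs()
for n,u,v,z in (('tip',254.5,297,.070),('shoulder',256,281,.046),('foot front top edge',258,260,.03),('oil top',327,329,.058),('sm',255,191,.012),('sm mouth',255,190,.024),('lid',250,121.5,.08),('lidL',214,121,.08),('lidR',287,121,.08)): print(n,pix2w('wrist',u,v,z,o).round(4))
for P in ([.434,.142,0],[.434,.142,.046],[.434,.142,.07]): print(w2pix('wrist',P,o).round(0))
g=np.load('w.npy'); save(g[230:350,190:370],'drop.png',4)
E
```

```text
tip [0.4384 0.1405 0.07  ]
shoulder [0.4404 0.1447 0.046 ]
foot front top edge [0.4483 0.1598 0.03  ]
oil top [0.4919 0.0671 0.058 ]
sm [0.4733 0.2291 0.012 ]
sm mouth [0.4755 0.2325 0.024 ]
lid [0.5028 0.2984 0.08  ]
lidL [0.4755 0.3101 0.08  ]
lidR [0.5312 0.2872 0.08  ]
[254. 266.]
[251. 285.]
[250. 297.]
```

View pics/drop.png

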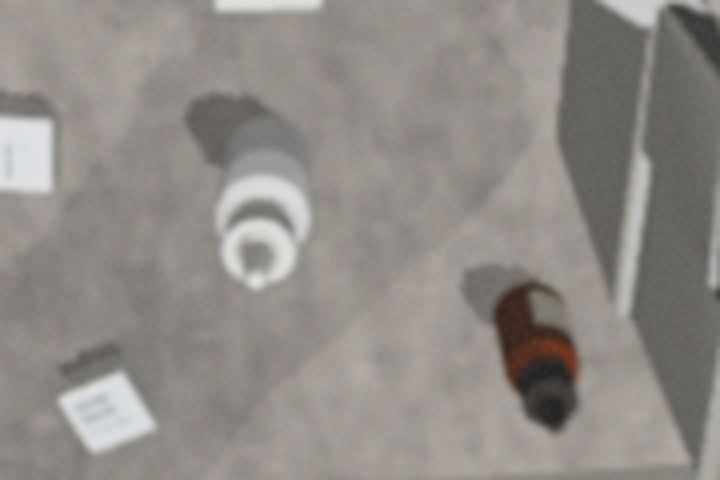

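```bash

python3 -m creep '[[-2,-2.9,0,0,0,0],[-2,-2.9,0,0,0,0],[-2,-2.9,0,0,0,0],[0,0,-4,0,0,0],[0,0,-4,0,0,0],[0,0,-3,0,0,0],[0,0,0,0,0,0],[0,0,0,0,0,0]]'
python3 w.py w4.png
```

```text
clock: 11.85
eef_pos: [0.437, 0.1435, 0.1026]
tool_rot: [0.83, 0.558, 0.001, -0.001]
ft_force: [0.7, 0.7, -0.2]
grip_width: 0.0853
grasp_force: 0.0
[0.437  0.1435 0.1026] [ 3.160e-01  2.630e-01 -3.220e-01  9.840e-01  2.000e-03  2.273e+00] yaw_y -22.1 z [ 0.001  0.002 -1.   ]
```

View pics/w4.png

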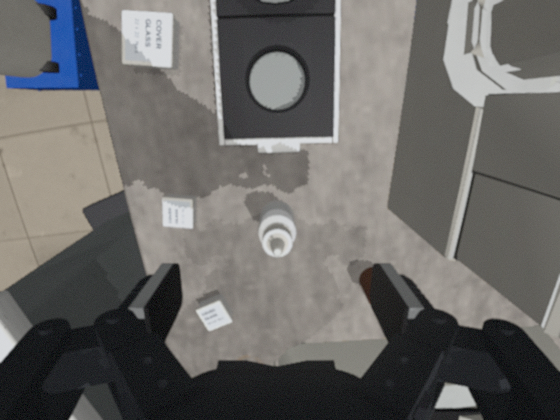

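The dropper's nozzle is at (277,253) and its shoulder at (277,232). The amber bottle at (368,285) is only occluded by the right finger; by the numbers it clears it by about 3 cm.

```bash
python3 - <<'E'
from h import *
o=status.get_obs()
for n,u,v,z in (('tip',277,253,.070),('sh',277,232,.046),('sm floor',277,81,.012),('sm mouth',277.5,78,.024)): print(n,pix2w('wrist',u,v,z,o).round(4))
print(o['eef_pos'],w2pix('wrist',o['eef_pos'],o))
E
```

```text
tip [0.4366 0.1365 0.07  ]
sh [0.4383 0.1403 0.046 ]
sm floor [0.4747 0.2299 0.012 ]
sm mouth [0.4753 0.2305 0.024 ]
[0.43805169 0.14379333 0.10364033] [274.63040392 268.00566421]
```

```bash

python3 -m creep '[[0,-0.4,-3,0,0,0],[0,0,-3,0,0,0],[0,0,-2.7,0,0,0],[0,0,0,0,0,0],[0,0,0,0,0,0]]'
python3 -m creep '[[0,0,0,0,0,0],[0,0,0,0,0,0],[0,0,0,0,0,0],[0,0,0,0,0,0],[0,0,0,0,0,0],[0,0,0,0,0,0],[0,0,0,0,0,0],[0,0,0,0,0,0]]' -1
python3 -m creep '[[0,0,2,0,0,0],[0,0,4,0,0,0],[0,0,2,0,0,0],[0,0,0,0,0,0],[0,0,0,0,0,0]]'
python3 w.py w5.png
```

```text
clock: 12.4
eef_pos: [0.4383, 0.1395, 0.017]
tool_rot: [0.83, 0.558, 0.003, -0.0]
ft_force: [0.2, -0.1, 0.3]
grip_width: 0.0854
grasp_force: 0.0
clock: 13.2
eef_pos: [0.4374, 0.139, 0.0164]
tool_rot: [0.83, 0.558, 0.002, -0.0]
ft_force: [-1.2, 0.4, 5.3]
grip_width: 0.024
grasp_force: 58.6
clock: 13.7
eef_pos: [0.437, 0.1388, 0.0956]
tool_rot: [0.83, 0.558, 0.002, -0.0]
ft_force: [0.2, -0.2, -0.0]
grip_width: 0.0239
grasp_force: 59.0
[0.437  0.1388 0.0956] [ 3.060e-01  2.670e-01 -3.370e-01  9.620e-01  2.000e-03  2.264e+00] yaw_y -22.2 z [ 0.003  0.003 -1.   ]
```

View pics/w5.png

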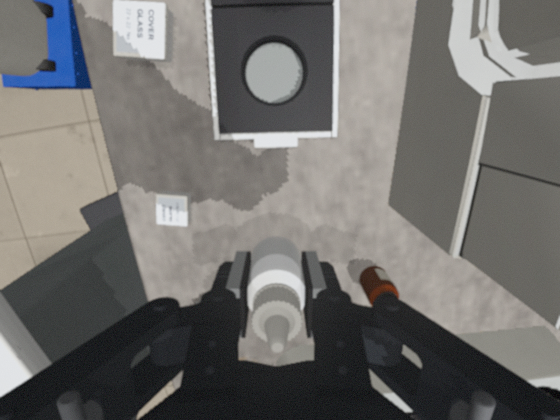

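The dropper is gripped upright between the pads, at (276,270). The small cutout is at (273,72). I'll work out the shift numerically.

```bash
python3 - <<'E'
from h import *
o=status.get_obs()
g=np.load('w.npy');gr=cv2.cvtColor(g,cv2.COLOR_RGB2GRAY)
m=(gr>100).astype(np.uint8); n,l,st,ce=cv2.connectedComponentsWithStats(m); i=l[72,273]; print(ce[i],st[i])
h=pix2w('wrist',*ce[i],.012,o); b=pix2w('wrist',276,280,.1255,o); b2=pix2w('wrist',277,350,.149,o)
print('hole',h.round(4),'shoulder',b.round(4),'tip',b2.round(4),o['eef_pos'])
# box
P=[pix2w('wrist',u,v,.02,o)[:2].round(4) for u,v in((166,59),(113,54))];print(P)
E
```

```text
[273.3912235   72.54815917] [ 245   43   57   60 2689]
hole [0.4722 0.2296 0.012 ] shoulder [0.4408 0.1481 0.1255] tip [0.4361 0.1358 0.149 ] [0.43622825 0.13857925 0.09482745]
[array([0.4128, 0.2623]), array([0.3829, 0.2787])]
```

```bash

python3 -m creep '[[1.8,4.5,0,0,0,0],[1.8,4.4,0,0,0,0],[0,0,0,0,0,0],[0,0,-2,0,0,0],[0,0,-2,0,0,0],[0,0,-1,0,0,0],[0,0,0,0,0,0],[0,0,0,0,0,0]]'
python3 -m creep '[[0,0,-1,0,0,0],[0,0,-0.4,0,0,0],[0,0,-0.2,0,0,0],[0,0,0,0,0,0],[0,0,0,0,0,0]]'
```

```text
clock: 14.55
eef_pos: [0.4726, 0.2274, 0.0453]
tool_rot: [0.83, 0.558, 0.001, -0.0]
ft_force: [-0.5, 0.5, 0.1]
grip_width: 0.024
grasp_force: 59.0
clock: 15.05
eef_pos: [0.4731, 0.2279, 0.0297]
tool_rot: [0.83, 0.558, 0.002, -0.0]
ft_force: [-0.1, -1.0, -0.1]
grip_width: 0.0237
grasp_force: 59.0
```

```bash

python3 -m creep '[[0,0,-0.1,0,0,0],[0,0,0,0,0,0],[0,0,0,0,0,0]]'
python3 -m creep '[[0,0,0,0,0,0],[0,0,0,0,0,0],[0,0,0,0,0,0],[0,0,0,0,0,0],[0,0,0,0,0,0],[0,0,0,0,0,0]]' 1
python3 -m creep '[[0,0,3,0,0,0],[0,0,5,0,0,0],[0,0,5,0,0,0],[0,0,4,0,0,0],[-3.5,2.9,0,0,0,0],[-3.5,2.9,0,0,0,0],[0,0,0,0,0,0],[0,0,0,0,0,0]]'
python3 w.py w6.png
python3 - <<'E'
from h import *
o=status.get_obs(); g=np.load('w.npy')
hsv=cv2.cvtColor(g,cv2.COLOR_RGB2HSV); gr=cv2.cvtColor(g,cv2.COLOR_RGB2GRAY)
m=((gr>165)&(hsv[...,1]<50)).astype(np.uint8); m=cv2.morphologyEx(m,cv2.MORPH_CLOSE,np.ones((7,7)))
n,l,st,ce=cv2.connectedComponentsWithStats(m)
for i in range(1,n):
    if st[i,4]<150: continue
    r=cv2.minAreaRect(np.argwhere(l==i)[:,::-1].astype(np.float32)); P=np.array([pix2w('wrist',*q,.02,o)[:2] for q in cv2.boxPoints(r)]); e=P[1]-P[0]
    print(ce[i].round(0),st[i,4],P.mean(0).round(4),np.linalg.norm(e).round(4),np.linalg.norm(P[2]-P[1]).round(4),(np.degrees(np.arctan2(e[1],e[0]))%90).round(1))
E
```

```text
clock: 15.35
eef_pos: [0.473, 0.2279, 0.0286]
tool_rot: [0.83, 0.558, 0.002, -0.0]
ft_force: [0.5, 0.8, -0.6]
grip_width: 0.0239
grasp_force: 59.0
clock: 15.95
eef_pos: [0.4664, 0.2278, 0.0266]
tool_rot: [0.829, 0.559, -0.004, -0.004]
ft_force: [-13.9, 3.4, 1.2]
grip_width: 0.0855
grasp_force: 0.0
clock: 16.75
eef_pos: [0.4024, 0.2864, 0.1987]
tool_rot: [0.829, 0.559, 0.002, -0.0]
ft_force: [1.1, 0.0, -0.5]
grip_width: 0.0852
grasp_force: 0.0
[0.4024 0.2864 0.1987] [ 0.618  0.242 -0.079  1.246  0.     2.574] yaw_y -22.0 z [ 0.003  0.002 -1.   ]
[129.  17.] 834 [0.3391 0.4786] 0.037 0.038 62.3
[405.  57.] 5011 [0.5313 0.2907] 0.2381 0.1349 69.1
[500. 192.] 3202 [0.6473 0.1883] 0.3437 0.0738 59.2
[ 2. 84.] 292 [0.1956 0.4846] 0.0076 0.0554 64.2
[432. 145.] 943 [0.5636 0.2679] 0.061 0.0336 73.1
[277. 183.] 1284 [0.4067 0.2942] 0.0509 0.0408 62.2
[414. 207.] 1274 [0.5293 0.2049] 0.0716 0.0442 67.2
[365. 231.] 859 [0.4706 0.2011] 0.0524 0.0336 45.8
[547. 254.] 883 [0.6616 0.0974] 0.0327 0.063 67.4
[286. 287.] 394 [0.3708 0.1745] 0.0239 0.0233 62.8
[303. 352.] 319 [0.3575 0.0841] 0.0254 0.0246 3.9
[ 97. 404.] 1248 [0.0734 0.1045] 0.0681 0.0675 54.5
[455. 404.] 525 [ 0.5152 -0.0801] 0.0589 0.0274 67.0
```

Releasing the bottle pushed a finger against the analyser (14 N, under the limit). I'll check the bottle numerically and measure the box.

```bash
python3 - <<'E'
from h import *
o=status.get_obs(); g=np.load('w.npy'); gr=cv2.cvtColor(g,cv2.COLOR_RGB2GRAY)
for z in (.012,.058,.082): print('exp',z,w2pix('wrist',[.473,.229,z],o).round(1))
print('exp box',w2pix('wrist',[.405,.2865,.02],o))
m=(gr>165).astype(np.uint8)
print('bottle');print('\n'.join(''.join('#' if v>165 else '+' if v>120 else '-' if v>70 else '.' for v in r[::2]) for r in gr[196:262:3,330:410]))
print('box');print('\n'.join(''.join('#' if v>165 else '+' if v>140 else '-' if v>100 else '.' for v in r[::2]) for r in gr[150:216:3,240:320]))
E
```

```text
exp 0.012 [355.9 209.1]
exp 0.058 [367.6 223.4]
exp 0.082 [375.2 232.6]
exp box [276.42336106 185.22492421]
bottle
---.-.-...--++#+++++-......-.....+#+++++
-----.-..-----+++++++....-...-..-+++++++
-----..-------++++++++..........-#++++++
-.-...------+-++-+++++-.........-#+++++#
-.--..-------+++++++++-.........-++++++#
-.--..------++++++###+-...-.....-++++++#
..-...-----++++########+........+#+++++#
.-....+----++###########+.......+#+++##+
.......++--+#####++-+++##+......++++####
........---+###+--#######+-.....#+++++++
...........-###++#########+....-#++++#++
............+##-###+++++###-...-#++++#++
............-##+###+++++###....-++++++++
.............-+#####++####-....-#+++++++
................-+#######-.....+#+++++++
.......-..........--++--.......+#+++++++
.......------------------------+++++++++
++++++##############+++++++++#++++++++++
++++++##############++++++++++++++++++++
++++++++++++++++++++++++++++++++++++++++
++++++++++++++++++++++++++++++++++++++++
++++++++++++++++++++++++++++++++++++++++
box
+++++-------+++++++++++++++++++++++-+--+
+++++++----++++++++++++#+++++++++++++--+
++++++++++++++++++++##+++++++++++++++--+
++++++++++++#+##+++###+++++++##++++++--+
++++++++++-+++++++++#++++++++###+++++--+
+++++++++----------+-+--+++++#+##++++--+
##+++++++---+++++---------+++++++++++--+
##+++++++--+################+++++++++--+
##+++++++--##################++++++++-.+
##+++++++--#################+++++++++--#
##+++++++--#################+++++++++--#
+#+++++#+--#################+++++++++--#
+++++++++--#################++++++++---#
+++++++++--#################+++++++++--#
++++++++--+#################+++++++++--#
++++++++++#################++++++++++--#
+##+++++++#################+++++++++---#
+++++++++++################+++++++++---#
++++++++++++++++------+++++++++++++++--#
++++++++++--+++++++----+++---++++++++--#
+++++++++++++++++++--+++++++-++--------#
++++++++++++++++++++++++++++++++--+--..#
```

```bash
python3 - <<'E'
from h import *
o=status.get_obs(); g=np.load('w.npy'); gr=cv2.cvtColor(g,cv2.COLOR_RGB2GRAY)
m=np.zeros_like(gr); m[165:208,250:304]=(gr[165:208,250:304]>172); m=cv2.morphologyEx(m,cv2.MORPH_OPEN,np.ones((5,5)))
r=cv2.minAreaRect(np.argwhere(m)[:,::-1].astype(np.float32)); P=np.array([pix2w('wrist',*q,.02,o)[:2] for q in cv2.boxPoints(r)]); e=P[1]-P[0]
print(r,P.mean(0).round(4),np.linalg.norm(e),np.linalg.norm(P[2]-P[1]),np.degrees(np.arctan2(e[1],e[0]))%90); print(o['eef_pos'])
E
```

```text
((277.9577941894531, 185.7354736328125), (33.65560531616211, 32.65936279296875), 4.969740867614746) [0.4062 0.2852] 0.03378034165172448 0.03361466108309273 62.35363869123076
[0.40301051 0.28584417 0.19856319]
```

The box measures 34 × 34 mm at (0.406, 0.2855), turned 62.4°. I'll descend on it.

```bash

python3 -m creep '[[0.3,0,-4,0,0,-5.6],[0,0,-4,0,0,0],[0,0,-4,0,0,0],[0,0,-4,0,0,0],[0,0,-2,0,0,0],[0,0,-0.7,0,0,0],[0,0,-0.5,0,0,0],[0,0,0,0,0,0]]'
python3 -m creep '[[0,0,0,0,0,0],[0,0,0,0,0,0]]'
```

```text
clock: 17.6
eef_pos: [0.4048, 0.2831, 0.0103]
tool_rot: [0.857, 0.515, -0.0, 0.001]
ft_force: [-17.3, -9.5, 36.2]
grip_width: 0.0854
grasp_force: 18.1
clock: 17.8
eef_pos: [0.4048, 0.2831, 0.0103]
tool_rot: [0.857, 0.515, 0.0, 0.001]
ft_force: [-17.0, -8.0, 35.4]
grip_width: 0.0852
grasp_force: 17.8
```

A finger met the tray edge (36 N on a fingertip). I'll back off and use a narrower opening.

```bash

python3 -m creep '[[0,0,2,0,0,0],[0,0,4,0,0,0],[0,0,4,0,0,0],[0,0,0,0,0,0],[0,0,0,0,0,0],[0,0,0,0,0,0]]' 0.06
python3 -m creep '[[0,0,0,0,0,0],[0,0,0,0,0,0],[0,0,0,0,0,0],[0,0,0,0,0,0]]'
python3 w.py w7.png; python3 - <<'E'
from h import *
o=status.get_obs(); g=np.load('w.npy'); gr=cv2.cvtColor(g,cv2.COLOR_RGB2GRAY)
c=w2pix('wrist',[.406,.2855,.02],o); print('exp',c)
u,v=c.astype(int); A=gr[v-60:v+60,u-70:u+70]
print('\n'.join(''.join('#' if x>165 else '+' if x>120 else '-' if x>70 else '.' for x in r[::3]) for r in A[::5]))
m=np.zeros_like(gr); m[v-50:v+50,u-50:u+50]=(gr[v-50:v+50,u-50:u+50]>172); m=cv2.morphologyEx(m,cv2.MORPH_OPEN,np.ones((5,5)))
n,l,st,ce=cv2.connectedComponentsWithStats(m); i=1+st[1:,4].argmax()
r=cv2.minAreaRect(np.argwhere(l==i)[:,::-1].astype(np.float32)); P=np.array([pix2w('wrist',*q,.02,o)[:2] for q in cv2.boxPoints(r)]); e=P[1]-P[0]
print(r,P.mean(0).round(4),np.linalg.norm(e),np.linalg.norm(P[2]-P[1]),np.degrees(np.arctan2(e[1],e[0]))%90); print(o['eef_pos'])
M=R.from_quat(o['tool_rot']).as_matrix(); print('box in tool',M.T@(np.r_[P.mean(0),.02]-o['eef_pos']))
E
```

```text
clock: 18.4
eef_pos: [0.4059, 0.285, 0.1058]
tool_rot: [0.856, 0.516, 0.001, -0.0]
ft_force: [0.6, 0.1, 0.1]
grip_width: 0.0454
grasp_force: 0.0
clock: 18.8
eef_pos: [0.4057, 0.2857, 0.106]
tool_rot: [0.856, 0.517, 0.001, -0.0]
ft_force: [-0.3, -0.2, -0.5]
grip_width: 0.0452
grasp_force: 0.0
[0.4057 0.2857 0.106 ] [ 0.613  0.324 -0.225  1.019  0.     2.669] yaw_y -27.8 z [ 0.002  0.002 -1.   ]
exp [275.38745167 214.39692809]
----++++++++-+++++----+--+++++++++++++--##-....
+----++++++++++-+++-++++--++++++##+++++-+#+....
----+-+++++++----++++++++++++++###+++++-+#+.--.
+---++++++++---+++++++++++###+####+++++--##.---
++--+++++++---++++++++++++##########++++-##.---
-+++++++++----++++++++++++###########+++-##..--
-++++++++----++++++++++++++++#########+--##.---
+--+++++--+-+++++++++++++++++++######+++-##-.--
+-++#####+++++++################+######+-+#-...
#++######+++#+++################++++###+-+#+.--
##++##########++#######++#######+++++##+++#+.--
##++++########++################+++++#++--##.--
#+-+#++#######++###############++++++++++-##..-
.--++#######+++-###############++++++++++-##...
----+++##+++++++###############+++++++++--##...
-----+++++++++++###############++++++++++-##...
-----+++++++++++###############++++++++++-+#-..
------+++++++++++++++++++++++++++++++++++-+#-..
------+++++++++++++++++++++++++++++++++++--#+..
-------++++++++++++++++++++++++++++++++++--##..
------..++++++++++++++++++++++++++++++++..----.
------..+#++++++++++++++++++++++++++++++..----.
.----...+##++#++++++++++++++++++++++++++...----
-----...-+++++++++++++++++++++++++++++++....---
((274.5, 213.5), (43.0, 45.0), 90.0) [0.4056 0.2861] 0.032636489438649295 0.033385695386183495 62.2673672999113
[0.40573181 0.28577574 0.1061556 ]
box in tool [ 1.34501542e-05 -3.70327197e-04  8.61556307e-02]
```

Centred within 0.5 mm and aligned.

```bash

python3 -m creep '[[0,0,-3,0,0,0],[0,0,-3,0,0,0],[0,0,-2,0,0,0],[0,0,-1,0,0,0],[0,0,0,0,0,0],[0,0,0,0,0,0]]'
python3 -m creep '[[0,0,-0.5,0,0,0],[0,0,-0.4,0,0,0],[0,0,0,0,0,0],[0,0,0,0,0,0]]'
```

```text
clock: 19.45
eef_pos: [0.4064, 0.2862, 0.0171]
tool_rot: [0.856, 0.517, 0.002, -0.0]
ft_force: [-0.4, -0.3, 0.4]
grip_width: 0.0452
grasp_force: 0.0
clock: 19.85
eef_pos: [0.4059, 0.2858, 0.0076]
tool_rot: [0.856, 0.517, 0.002, -0.0]
ft_force: [-0.1, -0.4, 0.1]
grip_width: 0.0449
grasp_force: 0.0
```

```bash

python3 -m creep '[[0,0,0,0,0,0],[0,0,0,0,0,0],[0,0,0,0,0,0],[0,0,0,0,0,0],[0,0,0,0,0,0],[0,0,0,0,0,0]]' -1
python3 -m creep '[[0,0,2,0,0,0],[0,0,4,0,0,0],[0,0,2,0,0,0],[0,0,0,0,0,0],[0,0,0,0,0,0]]'
python3 w.py w8.png;python3 - <<'E'
from h import *
o=status.get_obs(); g=np.load('w.npy'); gr=cv2.cvtColor(g,cv2.COLOR_RGB2GRAY)
e=o['eef_pos']; M=R.from_quat(o['tool_rot']).as_matrix()
zt=e[2]+.0125
for s,t in((1,1),(1,-1),(-1,-1),(-1,1)): print(w2pix('wrist',e+M@np.array([.017*s,.017*t,0])+[0,0,.0125],o).round(0))
print('\n'.join(''.join('#' if x>150 else '+' if x>100 else '-' if x>50 else '.' for x in r[::2]) for r in gr[200:330:4,200:350]))
E
```

```text
clock: 20.45
eef_pos: [0.4064, 0.2861, 0.0081]
tool_rot: [0.856, 0.517, 0.002, -0.0]
ft_force: [-1.0, -0.1, 5.4]
grip_width: 0.0324
grasp_force: 60.1
clock: 20.95
eef_pos: [0.4058, 0.2857, 0.0872]
tool_rot: [0.856, 0.517, 0.002, -0.0]
ft_force: [-0.2, -0.1, 0.1]
grip_width: 0.0322
grasp_force: 59.6
[0.4058 0.2857 0.0872] [ 0.613  0.344 -0.252  0.972  0.     2.669] yaw_y -27.8 z [ 0.003  0.002 -1.   ]
[314. 246.]
[235. 246.]
[238. 313.]
[311. 313.]
#++++++++++++++++++++++++++++++++++++++++######################+++###+.----
#++++++++++++++++++++++++++++++++++############################+++###+..---
##+++++++++++++++++++++++++++++++##############################++++###-.---
###+##++++++++++++++++++++++++++###############################++++###-.---
###++##+++++++++++++++++++++++++###############################++++###-.---
+---+#############################################++############+++###-.---
--++++###########################################+++++++########+++###+.---
++++++############################++#############++++++++++####++++###+.---
++++++++#########################++++++#
[... 1159 characters left out ...]
.--++++-........
............+++-....-###################################-..---++-..........
..............-.-...-###################################-...----...........
...............-....+###################################-...--.............
................-...####################################+..---.............
...................-+###################################+...--.............
...............-...-+####################++########++++++-.--..............
...................-++################+############++++++-.--..............
................-..-++++##################+#+######+++++++.---.............
..................---++++#################++########++++++-.-..............
```

The box is held level. I'll carry it high over to the square cutout, turning +6.4°.

```bash

python3 -m creep '[[0,0,3,0,0,0],[0,0,4,0,0,0],[3.1,2.1,0,0,0,3.2],[3,2.1,0,0,0,3.2],[3,2.1,0,0,0,0],[3.1,2.2,0,0,0,0],[0,0,0,0,0,0],[0,0,0,0,0,0]]'
python3 -m creep '[[0,0,-2,0,0,0],[0,0,-4,0,0,0],[0,0,-2,0,0,0],[0,0,0,0,0,0],[0,0,0,0,0,0]]'
python3 - <<'E'
from h import *
o=status.get_obs(); e=o['eef_pos']; print(e)
g=camera('top'); s=camera('scene')
c=w2pix('top',[.5277,.371,.024]).astype(int); d=w2pix('scene',[.5277,.371,.024]).astype(int)
A=cv2.resize(g[c[1]-45:c[1]+45,c[0]-45:c[0]+45],(390,390),interpolation=2); B=cv2.resize(s[d[1]-65:d[1]+45,d[0]-55:d[0]+55],(390,390),interpolation=2)
save(np.hstack([A,B]),'place.png')
E
```

```text
clock: 21.8
eef_pos: [0.527, 0.3701, 0.154]
tool_rot: [0.826, 0.564, -0.001, -0.0]
ft_force: [-1.0, 0.3, 0.3]
grip_width: 0.032
grasp_force: 59.6
clock: 22.3
eef_pos: [0.527, 0.3701, 0.0777]
tool_rot: [0.826, 0.564, 0.001, -0.0]
ft_force: [0.6, -0.1, 0.1]
grip_width: 0.0319
grasp_force: 59.6
[0.52695935 0.37012162 0.07773921]
```

```bash

python3 -m creep '[[0.1,0.1,-2,0,0,0],[0,0,-1.5,0,0,0],[0,0,-0.8,0,0,0],[0,0,-0.4,0,0,0],[0,0,0,0,0,0],[0,0,0,0,0,0]]'
python3 -m creep '[[0,0,-0.3,0,0,0],[0,0,-0.1,0,0,0],[0,0,0,0,0,0],[0,0,0,0,0,0]]'
```

```text
clock: 23.0
eef_pos: [0.5295, 0.3723, 0.0316]
tool_rot: [0.826, 0.564, 0.003, -0.0]
ft_force: [0.2, 0.7, 0.5]
grip_width: 0.0316
grasp_force: 59.6
clock: 23.4
eef_pos: [0.5289, 0.3718, 0.0265]
tool_rot: [0.826, 0.564, 0.002, -0.0]
ft_force: [0.1, 0.8, 0.2]
grip_width: 0.0319
grasp_force: 59.6
```

```bash

python3 -m creep '[[0,0,-0.2,0,0,0],[0,0,0,0,0,0],[0,0,0,0,0,0]]'
python3 -m creep '[[0,0,0,0,0,0],[0,0,0,0,0,0],[0,0,0,0,0,0],[0,0,0,0,0,0],[0,0,0,0,0,0]]' 0.2
python3 -m creep '[[0,0,2,0,0,0],[0,0,4,0,0,0],[0,0,5,0,0,0],[0,0,5,0,0,0],[-4,1,2,0,0,0],[-4,1,2,0,0,0],[-4,1,0,0,0,0],[0,0,0,0,0,0]]'
python3 - <<'E'
from h import *
o=status.get_obs(); g=camera('wrist'); t=camera('top'); s=camera('scene')
print(o['joint_pos'].round(2), w2pix('wrist',[.5277,.371,.036],o))
A=cv2.resize(t[150:270,165:405],(780,390),interpolation=2)[:,:]
B=cv2.resize(s[100:330,200:380],(160,205),interpolation=2)
A=cv2.resize(t[150:270,175:415],(520,260),interpolation=2)
B=cv2.resize(s[90:320,210:370],(270,388),interpolation=2)
C=cv2.resize(g[0:300,:],(520,279),interpolation=2)
m=np.zeros((545,795,3),np.uint8); m[:260,:520]=A; m[:388,523:793]=B; m[264:543,:520]=C; save(m,'final.png')
E
```

```text
clock: 23.7
eef_pos: [0.5288, 0.3718, 0.0244]
tool_rot: [0.826, 0.564, 0.002, -0.0]
ft_force: [-0.2, -0.9, 0.5]
grip_width: 0.0319
grasp_force: 59.6
clock: 24.2
eef_pos: [0.529, 0.3718, 0.0246]
tool_rot: [0.826, 0.564, 0.002, -0.0]
ft_force: [0.1, 0.6, 0.4]
grip_width: 0.0514
grasp_force: 0.0
clock: 25.0
eef_pos: [0.4048, 0.403, 0.2261]
tool_rot: [0.825, 0.566, 0.002, -0.001]
ft_force: [-0.1, -0.7, 0.6]
grip_width: 0.0509
grasp_force: 0.0
[0.78 0.38 0.19 1.37 0.   2.72] [395.90448651 171.14596066]
```

View pics/final.png

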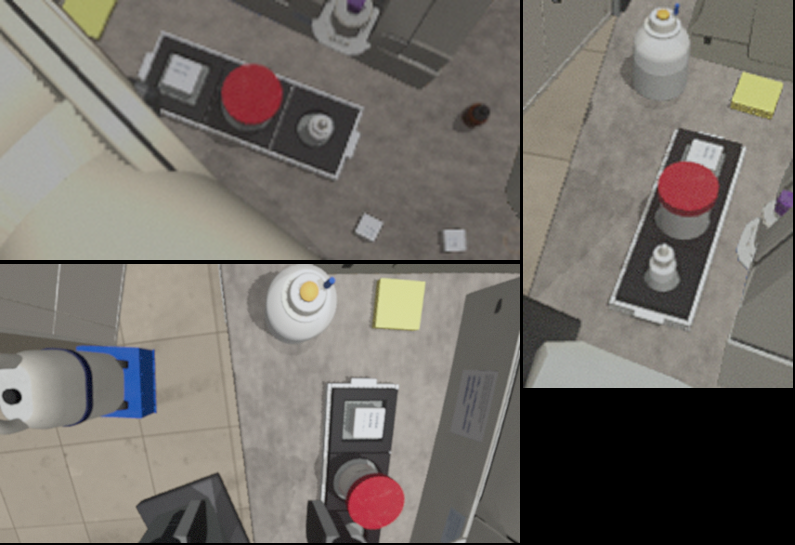

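The last picture shows the box in the square cutout at (184,74), the cup upright in the large one at (251,95) and the dropper upright in the small one at (318,127). The saline and amber bottles are where they were, and the gripper is clear. The box went 7.6 mm below the rim without any contact force, so it is down on the floor.

```bash
python3 -c "
from workcell import ticket; print(ticket.job_done())"
```

```text
the job is handed in; nothing more can be done
None
```

The job is handed in: the cup, dropper bottle and cover-glass box are each in their matching cutout, upright and released. The saline and amber bottles were not moved, and the arm took about 25 s of the 80 s allowed.

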